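# Set the third-hand tweezers over the wire cone and clamp them

### The arm

A 6-joint arm with a two-finger parallel gripper is mounted at the origin on the work surface. World frame = base frame: x ahead of the robot, y to its left, z up, the work surface at z = 0. Lengths are in m, angles in rad, forces in N, time in s.
With the tool pointing down it reaches from about 0.275 to 0.875 m from the base axis. Payload 12.5 kg.
Tool frame: the origin (TCP) lies at the very end of the fingers, on their centre line; the grasp point (between the pads) lies manip.grip_depth behind it (manip.grip_depth is the distance from the TCP to the grasp point, in m); z points along the fingers, y is the line along which they close (so a half turn about z gives the same grasp; the last joint's range is limited). The gripper opens to 85 mm and grips with 20 to 120 N. Pads are 22 mm wide; open, the fingers measure 114 mm over their backs; the gripper's body (76 mm by 85 mm) begins 54 mm behind the grasp point. The pads swing forward as they close: fully open they stand 13 mm farther back than shut.
Start: joints at [1.121, 0.351, 1.652, -0, 1.139, -0.085], TCP at [0.196, 0.514, 0.211] pointing down, gripper open.
Joint ranges: [-2.75, 2.75], [-0.79, 2.1], [0.01, 2.65], [-1.57, 4.71], [0.07, 3.14], [-2.87, 2.87]. Speed limits (rad/s): [2.22, 2.22, 2.79, 3.14, 3.14, 3.14].

### API

Orientations are given as [roll, pitch, yaw] about the fixed x, y, z axes, in that order (R = Rz(yaw) Ry(pitch) Rx(roll)).
In Python, from cell import manip gives the robot as it stands.
- The arm moves only by the shell command python3 -m creep 'ROWS' [FORCE]. ROWS is JSON, a list of rows, each a list of 3 entries, a list of its own where there are three numbers: the finger opening in mm, from 0 to 85.4, then the shift along the tool's x, y, z in mm, then the turn, a rotation vector about the tool's x, y, z in degrees. A call has 1 to 8 rows; each row shifts and turns the commanded pose from where the row before left it, along the tool's axes as they then stand; what a row does not reach is not made up. A row lasts 1/10 s, in which the tool goes at most 50 mm and 8.59 degrees, less where a joint would pass 70% of its speed; a pose out of reach is approached as far as the arm can. A call with a gripper value outside its range is refused whole. The fingers move at their own pace and stop on an object; FORCE is the grip in N (left out, the last holds). Time passes only in rows, so rows that do not move let the fingers close. It gives the time, the measured TCP pose, the force, the opening and the grip force at its end, in the units of the state.
- manip.observe(): the state, without advancing time (a new reading comes with each control period).
- manip.grab_frame(name): name is "side" or "top"; returns a dict with "color" (480x640x3 uint8, red, green, blue), "z_map" (480x640 float32, m along the optical axis (not along the pixel's ray), 0 where there is no reading), "mtx" (3x3 intrinsics, pixels), "D" ([k1, k2, p1, p2, k3] as OpenCV has them; the pictures are not rectified), "R" (3x3) and "t" (3): a world point X has camera coordinates R X + t. Camera axes: x right, y down, z forward; pixel columns grow to the right and rows downward; lengths in m; the calibration is good to about 2 mm. A picture is of the moment at which its call begins.
- manip.close_job(): hands the job in; it is judged then, once.
The state is a dict: "time": time; "joint_pos": joint angles; "joint_vel": joint speeds; "joint_efforts": joint torques, N m; "eef_pos": TCP position; "tool_rot": TCP orientation; "ft_force": force on the tool from outside, world axes, zero at the start; "wrist_torque": the same for the moment, N m; "width": finger opening in m; "gripper_force": force on a finger pad.
Only numpy, scipy, OpenCV 4.12 (cv2) and the standard library are available. Lean on these libraries where they do the work, as an engineer would, in place of code of your own. Each camera call takes 0.05 s, during which the arm holds its last target. There are 200 camera calls.

### The job

Swing the clamp lever on the third-hand's carriage fully open, slide the carriage along its rail until the tweezer tip stands directly above the apex of the wire cone (not the flat ring), then swing the lever fully home again so the carriage is locked there. Leave the wire cone and the flat ring where they lie on the soldering board.

Things in the scene. Friction and masses are not known exactly. Their poses are not given: they have to be found in the camera images.
- fixture: Fixed: dark steel bed plate 270 x 380 x 12 mm (x -65 to 205), a steel rail along y (32 mm wide, 360 long, top 32 mm above the table) and beyond it a pale grey soldering board (x 77 to 193 mm, 340 mm long, top 42 mm above the table). Origin on the table under the rail's middle; x points from the rail to the board (away from the robot), y along the rail, z up.
- carriage (a joint): Position (m) of the aluminium carriage on the rail, growing along the fixture's +y; 0 is the rail's middle, stops at -0.14 and 0.14. Block 132 mm long (fixture x -73 to 59) and 60 mm wide (y), top 58 mm above the table. Slides with about 2 N when unlocked; a brake shoe holds it when locked.
- grip_post (a point): On the axis of the upright black round post on the carriage by which it is pushed: diameter 25 mm, from 58 to 110 mm above the table; this point is 92 mm above the table, at fixture x = -15 mm. Moves with the carriage.
- tweezer_tip (a point): Tip of the bent steel tweezers on the carriage: fixture x = 130 mm, 110 mm above the table. A column (diameter 16 mm, at fixture x = 48 mm, clamp on top up to 128 mm above the table) carries them; they run level over the board at about 122 mm. Axes as the fixture's.
- clamp_lever (a joint): Angle (rad) of the clamp lever, turning about a vertical axis on the carriage: 0 = locked stop, lever along the rail towards fixture -y; grows clockwise seen from above, towards the robot, to the stop at 1.4 (fully open, pointing about to fixture -x). The brake lets go beyond about 0.35. Stays where it is left; needs about 3 to 6 N at the knob.
- lever_pivot (a point): Pivot of the clamp lever on the carriage, 66 mm above the table, at fixture x = -55 mm and the carriage's middle. The lever is a flat steel arm 12 mm wide, its top 70 mm above the table.
- lever_knob (a point): Point on the axis of the upright black round knob at the lever's end, 80 mm from the pivot: diameter 16 mm, from 66 to 110 mm above the table; this point is 92 mm above the table. Its axes turn with the lever.
- wire_cone: Loose brass wire cone standing on the soldering board: ring of 60 mm diameter, four legs rising to an apex 58 mm above its underside, wire 3 mm thick. Origin at the centre of its underside, z up.
- cone_apex (a point): The top of the wire cone, on its axis, 58 mm above its underside (100 mm above the table, 10 mm below the level of the tweezer tip).
- flat_ring: Loose flat brass ring lying on the soldering board, outer diameter 64 mm, inner 48 mm, 5 mm thick: the other workpiece, not to be moved. Origin at the centre of its underside. Cone and ring may lie on either side of the carriage.

How it is judged:
On the way, in this order (a step that is already met when the one before it is completed fails the run):
1. the clamp lever is swung open (beyond 1.0 rad) (value of joint clamp_lever above 1 rad), for 0.1 s.
2. with the brake released, the carriage brings the tweezer tip within 7 mm (horizontally) of the cone's apex (horizontal distance between tweezer_tip and cone_apex below 0.007 m and value of joint clamp_lever above 0.4 rad), for 0.2 s.
3. the lever is swung home (below 0.15 rad) with the tip still above the apex (horizontal distance between tweezer_tip and cone_apex below 0.007 m and value of joint clamp_lever below 0.15 rad), for 0.2 s.
At the end, for the whole second after the job is handed in: The tweezer tip is within 7 mm horizontally of the wire cone's apex, the clamp lever is within 0.15 rad of its locked stop, the carriage is at rest, and the wire cone (upright) and flat ring are within 10 mm of where they started (all of step 3 and velocity of joint carriage between -0.005 and 0.005 m/s and distance of each of wire_cone, flat_ring from where it was at the start of the episode below 0.01 m and angle between wire_cone's own z axis and vertical below 0.1 rad); the robot touches nothing.
It fails at once if the wire cone is pushed more than 15 mm or knocked over (distance of wire_cone from where it was at the start of the episode above 0.015 m or angle between wire_cone's own z axis and vertical above 0.5 rad).
It fails at once if the flat ring is pushed more than 15 mm (distance of flat_ring from where it was at the start of the episode above 0.015 m).
It also fails if it takes over 58 s, if anything falls off the work surface, if the arm or the gripper's body presses on something with over 40 N, if the wrist force passes 120 N, or if a joint passes its speed limit or range.

## Working session

There is one attempt and no reset: what is moved stays moved. The work goes in short steps, Python scripts to look and compute and a shell command to move; the robot and the scene stay as the last step left them, time stands still between calls to the robot, and variables do not carry over. Pictures are saved under pics/ and viewed, at most 10 in all, crops included, and the job is handed in when it is done.

```bash
mkdir -p pics; ls
python3 - <<'E'
from cell import manip
import cv2,pickle
s=manip.observe();print(s['time'],s['eef_pos'],s['tool_rot'],s['width'],manip.grip_depth)
for n in('side','top'):
    f=manip.grab_frame(n);pickle.dump(f,open(f'{n}0.pkl','wb'))
    cv2.imwrite(f'pics/{n}0.png',f['color'][...,::-1]);print(n,f['mtx'],f['D'],-f['R'].T@f['t'],f['R'])
E
```

```text
pics
0.0 [0.19603978 0.5135002  0.21026273] [-3.14044830e+00 -1.05595407e-04  2.77678554e+00] 0.08523973754020629 0.0187
side [[603.69180621   0.         315.28369316]
 [  0.         603.69180621 231.35173686]
 [  0.           0.           1.        ]] [-0.16936214  0.          0.          0.          0.        ] [ 0.25179511 -0.36589042  0.55808181] [[ 0.73865    -0.67395555  0.01341969]
 [-0.42313538 -0.47906644 -0.76905903]
 [ 0.52474052  0.56238711 -0.63903687]]
top [[541.17530255   0.         320.43316429]
 [  0.         541.17530255 245.06482257]
 [  0.           0.           1.        ]] [-0.12992462  0.          0.          0.          0.        ] [0.5016686  0.0593883  0.75316919] [[-2.06936848e-03 -9.99939043e-01  1.08456723e-02]
 [-9.81605936e-01 -3.93349705e-05 -1.90918266e-01]
 [ 1.90907055e-01 -1.10412566e-02 -9.81546019e-01]]
```

View pics/side0.png

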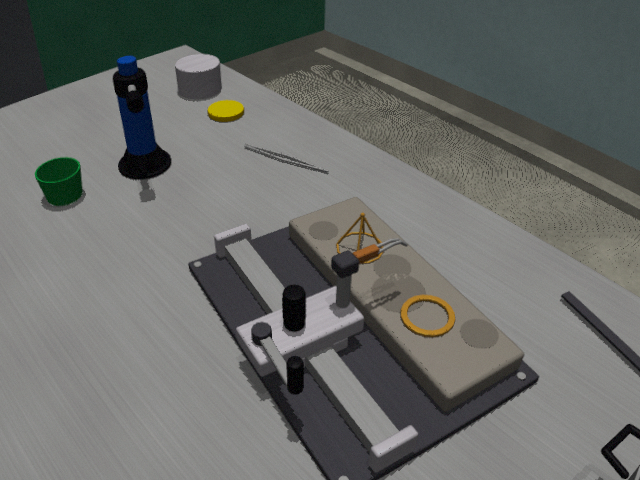

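View pics/top0.png

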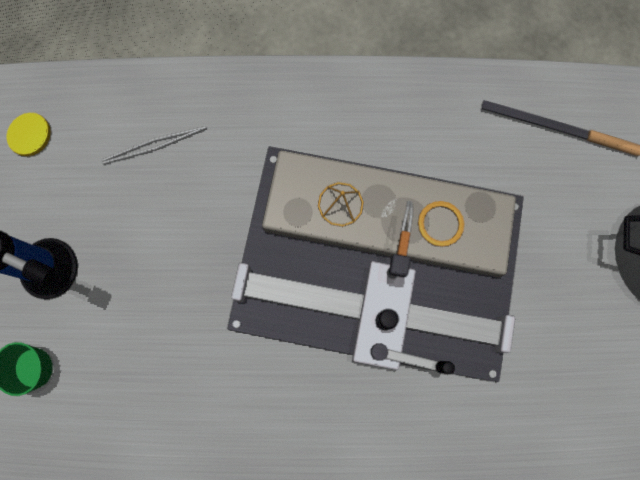

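The side view shows the cone apex near (362,215), the post top near (294,292) and the knob top near (295,362). In the top view the cone is near (341,204), the ring at (441,224), the post at (388,319), the knob at (446,367) and the tweezer tip near (408,205). I'll enlarge both views next.

Run:
```python
import cv2
a=cv2.imread('pics/top0.png')[170:390,300:480]  # 180x220
b=cv2.imread('pics/side0.png')[195:405,235:425]
cv2.imwrite('pics/topc.png',cv2.resize(a[:,:],None,fx=2.7,fy=2.7,interpolation=cv2.INTER_CUBIC))
cv2.imwrite('pics/sidec.png',cv2.resize(b,None,fx=2.8,fy=2.8,interpolation=cv2.INTER_CUBIC))
```

```text
(no output)
```

View pics/topc.png

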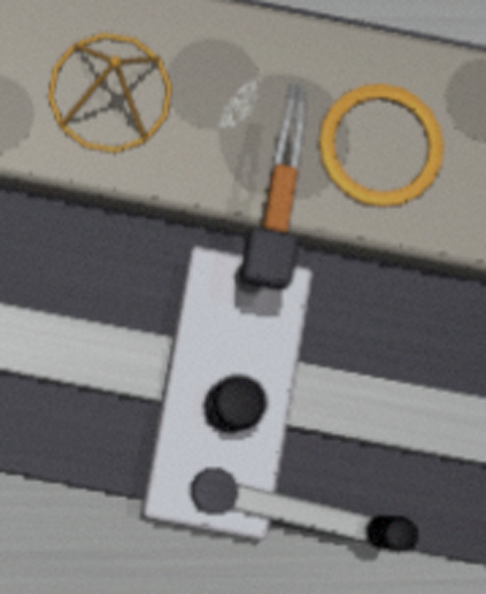

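View pics/sidec.png

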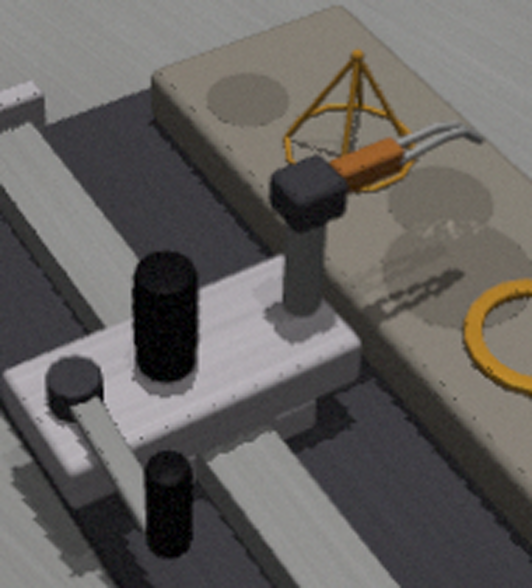

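Enlarged top view: apex at (342,193), post top (389,319), knob top (448.5,367.5), pivot cap (379,352), tip (408.5,203). In the side view the apex is (362.5,214.6), post top (294.3,290.7), knob top (295.4,361.4), pivot cap (262,329) and tip (406,244). Now I'll triangulate these.

```bash
cat > geo.py <<'E'
import numpy as np,cv2,pickle
def ray(f,p):
    u=cv2.undistortPoints(np.array([[p]],float),f['mtx'],f['D'])[0,0]
    return -f['R'].T@f['t'], f['R'].T@np.array([*u,1])
def onz(f,p,z):
    c,d=ray(f,p); return c+d*(z-c[2])/d[2]
def tri(fs,ps):
    A=np.zeros((3,3));b=np.zeros(3);L=[ray(f,p) for f,p in zip(fs,ps)]
    for c,d in L:
        d=d/np.linalg.norm(d);P=np.eye(3)-np.outer(d,d);A+=P;b+=P@c
    X=np.linalg.solve(A,b); r=[np.linalg.norm(np.cross(X-c,d/np.linalg.norm(d))) for c,d in L]
    return X,max(r)
E
python3 - <<'E'
from geo import *
T,S=[pickle.load(open(n+'0.pkl','rb')) for n in('top','side')]
P=dict(apex=((342.2,193),(362.5,214.6)),post=((388.9,318.9),(294.3,290.7)),knob=((448.5,367.4),(295.4,361.4)),piv=((379.3,351.9),(261.8,328.9)),tip=((408.5,202.6),(405.7,243.6)))
for k,(a,b) in P.items():
    X,r=tri((T,S),(a,b));print(k,(X*1e3).round(1),(r*1e3).round(1))
h=[onz(T,p,.012) for p in((273,159),(516,207),(236,324),(492,374))]
for a,b in((0,1),(2,3)):
    d=h[a]-h[b];print('yaw',np.degrees(np.arctan2(-d[0],d[1])))
print('z-plane: apex',onz(T,P['apex'][0],.1),'tip',onz(T,P['tip'][0],.11),'post',onz(T,P['post'][0],.11),'knob',onz(T,P['knob'][0],.11))
print('side: apex',onz(S,P['apex'][1],.1),'tip',onz(S,P['tip'][1],.11),'post',onz(S,P['post'][1],.11),'knob',onz(S,P['knob'][1],.11))
E
```

```text
apex [695.8  24.6  97.6] 0.2
post [537.7 -28.9 110.7] 0.2
knob [479.5 -98.5 109.1] 0.4
piv [498.8 -21.1  73.6] 0.0
tip [680.3 -57.  111.6] 0.5
yaw -11.349079579593642
yaw -11.307979625899595
z-plane: apex [0.69529925 0.02457387 0.1       ] tip [ 0.68028944 -0.05692129  0.11      ] post [ 0.53752846 -0.02889401  0.11      ] knob [ 0.47983991 -0.09853518  0.11      ]
side: apex [0.69332126 0.02258407 0.1       ] tip [ 0.68237111 -0.05606681  0.11      ] post [ 0.53830661 -0.02842849  0.11      ] knob [ 0.47864006 -0.098817    0.11      ]
```

```bash
cat > plan.py <<'E'
# plan.py X Y Z YAWdeg [mm]: shift (tool axes, before the turn) and z turn to reach a world pose
import sys,numpy as np
from cell import manip
from scipy.spatial.transform import Rotation as R
s=manip.observe();r=R.from_euler('xyz',s['tool_rot']);yaw=s['tool_rot'][2]
X,Y,Z,W=map(float,sys.argv[1:])
g=R.from_euler('xyz',[180,0,W],degrees=True)
print('t',round(s['time'],2),'pos',(s['eef_pos']*1e3).round(1) if hasattr(s['eef_pos'],'round') else s['eef_pos'],'yaw',np.degrees(yaw).round(1),'shift',r.inv().apply(np.array([X,Y,Z])-np.array(s['eef_pos'])*1e3).round(1),'turn',(r.inv()*g).as_rotvec(degrees=True).round(1))
E
python3 -m creep '[[85,[-30,-29.4,0],[0,0,0]],[85,[-30,-29.4,0],[0,0,0]],[85,[-30,-29.4,0],[0,0,0]],[85,[-30,-29.4,0],[0,0,0]],[85,[-30,-29.4,0],[0,0,0]],[85,[-30,-29.4,0],[0,0,0]],[85,[-30,-29.4,0],[0,0,0]],[85,[-30,-29.4,0],[0,0,0]]]' 60
python3 -m creep '[[60,[-30,-29.4,0],[0,0,0]],[60,[-30,-29.4,0],[0,0,0]],[60,[-30,-29.4,0],[0,0,0]],[60,[-30,-29.4,0],[0,0,0]],[60,[-30,-29.4,0],[0,0,0]],[60,[-30,-29.4,0],[0,0,0]],[60,[-30,-29.4,0],[0,0,0]],[60,[-30,-29.4,0],[0,0,0]]]'
python3 -m creep '[[50,[0,0,0],[0,0,8]],[50,[0,0,0],[0,0,8]],[50,[0,0,0],[0,0,8]],[50,[0,0,0],[0,0,8]],[50,[0,0,0],[0,0,8]],[50,[0,0,0],[0,0,8]],[50,[0,0,0],[0,0,8]],[50,[0,0,0],[0,0,8]]]'
python3 -m creep '[[40,[0,0,0],[0,0,8]],[40,[0,0,0],[0,0,8]],[40,[0,0,0],[0,0,0]]]'
python3 plan.py 479.3 -98.7 82 78.7
```

```text
time: 0.9
eef_pos: [0.3367, 0.2068, 0.2107]
tool_rot: [-3.142, -0.0, 2.777]
ft_force: [0.8, -0.8, 0.1]
width: 0.0851
gripper_force: 0.0
time: 1.7
eef_pos: [0.477, -0.0987, 0.2106]
tool_rot: [3.142, -0.0, 2.776]
ft_force: [0.3, 0.1, 0.1]
width: 0.0605
gripper_force: 0.0
time: 2.5
eef_pos: [0.4766, -0.0968, 0.2105]
tool_rot: [-3.141, -0.0, 1.654]
ft_force: [-0.4, 0.2, 0.8]
width: 0.0498
gripper_force: 0.0
time: 2.8
eef_pos: [0.4766, -0.0968, 0.2106]
tool_rot: [-3.141, -0.0, 1.378]
ft_force: [-0.3, -0.4, 0.2]
width: 0.0401
gripper_force: 0.0
t 2.8 pos [476.6 -96.8 210.6] yaw 79.0 shift [ -1.3   3.1 128.6] turn [-0.  -0.   0.3]
```

```bash
python3 -m creep '[[40,[-1.3,3.1,30],[0,0,0]],[40,[0,0,35],[0,0,0]],[40,[0,0,30],[0,0,0]],[40,[0,0,20],[0,0,0]],[40,[0,0,13.6],[0,0,0]],[40,[0,0,0],[0,0,0]]]'
python3 -m creep '[[10,[0,0,0],[0,0,0]],[10,[0,0,0],[0,0,0]],[10,[0,0,0],[0,0,0]],[10,[0,0,0],[0,0,0]],[10,[0,0,0],[0,0,0]],[10,[0,0,0],[0,0,0]],[10,[0,0,0],[0,0,0]]]' 60
python3 plan.py 479.3 -98.7 82 78.7
```

```text
time: 3.4
eef_pos: [0.4785, -0.0984, 0.0806]
tool_rot: [-3.138, -0.0, 1.384]
ft_force: [-0.3, -0.3, 1.3]
width: 0.0398
gripper_force: 0.0
time: 4.1
eef_pos: [0.4798, -0.0989, 0.0831]
tool_rot: [3.141, 0.0, 1.381]
ft_force: [-2.6, -0.2, 6.5]
width: 0.0121
gripper_force: 58.8
t 4.1 pos [479.8 -98.9  83.1] yaw 79.1 shift [ 0.1 -0.6  1.1] turn [0.1 0.  0.4]
```

```bash
python3 -m creep '[[10,[0.44,-8.36,0],[0,0,6]],[10,[0.44,-8.36,0],[0,0,6]],[10,[0.44,-8.36,0],[0,0,6]],[10,[0.44,-8.36,0],[0,0,6]],[10,[0.44,-8.36,0],[0,0,6]],[10,[0.44,-8.36,0],[0,0,6]],[10,[0.44,-8.36,0],[0,0,6]],[10,[0.44,-8.36,0],[0,0,6]]]'
python3 -m creep '[[10,[0.44,-8.36,0],[0,0,6]],[10,[0.44,-8.36,0],[0,0,6]],[10,[0.44,-8.36,0],[0,0,6]],[10,[0.44,-8.36,0],[0,0,6]],[10,[0.44,-8.36,0],[0,0,6]],[10,[0,0,0],[0,0,0]],[10,[0,0,0],[0,0,0]]]'
python3 - <<'E'
from cell import manip
import cv2,pickle
for n in('side','top'):
    f=manip.grab_frame(n);pickle.dump(f,open(f'{n}1.pkl','wb'))
    cv2.imwrite(f'pics/{n}1.png',f['color'][...,::-1])
E
```

```text
time: 4.9
eef_pos: [0.4275, -0.0615, 0.0831]
tool_rot: [3.139, -0.003, 0.539]
ft_force: [4.6, 1.4, 0.0]
width: 0.0113
gripper_force: 58.6
time: 5.6
eef_pos: [0.4171, -0.0217, 0.0832]
tool_rot: [3.141, -0.006, 0.02]
ft_force: [6.7, 0.2, -0.7]
width: 0.0119
gripper_force: 58.9
```

View pics/side1.png

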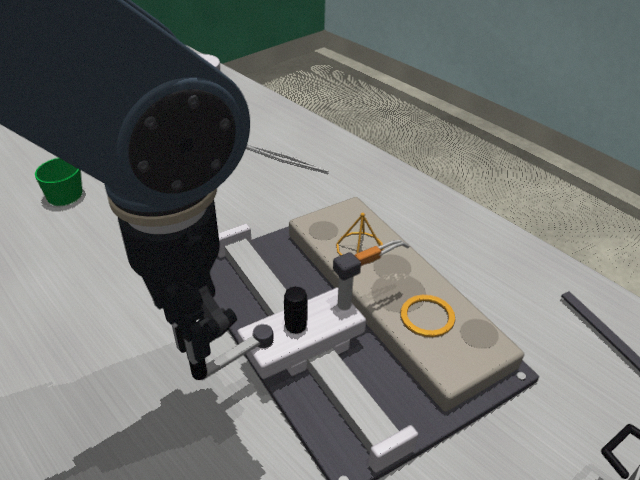

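The lever is open, pointing to fixture -x, and the fingers hold its knob near (200,365). The carriage has barely moved. Next I'll slide it along the rail by the held knob.

```bash
python3 -m creep '[[10,[1.72,-7.82,0],[0,0,0]],[10,[1.72,-7.82,0],[0,0,0]],[10,[1.72,-7.82,0],[0,0,0]],[10,[1.72,-7.82,0],[0,0,0]],[10,[1.72,-7.82,0],[0,0,0]]]'
python3 -m creep '[[10,[1.72,-7.82,0],[0,0,0]],[10,[1.72,-7.82,0],[0,0,0]],[10,[1.72,-7.82,0],[0,0,0]],[10,[1.72,-7.82,0],[0,0,0]],[10,[1.72,-7.82,0],[0,0,0]],[10,[0.6,-2.9,0],[0,0,0]],[10,[0,0,0],[0,0,0]],[10,[0,0,0],[0,0,0]]]'
python3 - <<'E'
from cell import manip
import cv2,pickle
o=[]
for n in('side','top'):
    f=manip.grab_frame(n);pickle.dump(f,open(f'{n}2.pkl','wb'));c=f['color'][...,::-1]
    o.append(cv2.resize(c[190:320,250:440] if n=='side' else c[170:300,290:480],None,fx=4,fy=4,interpolation=cv2.INTER_CUBIC))
import numpy as np
cv2.imwrite('pics/both2.png',cv2.resize(np.vstack(o),None,fx=.57,fy=.57,interpolation=cv2.INTER_AREA))
cv2.imwrite('pics/side2c.png',o[0]);cv2.imwrite('pics/top2c.png',o[1])
E
```

```text
time: 6.2
eef_pos: [0.4248, 0.0175, 0.0831]
tool_rot: [3.141, -0.005, 0.02]
ft_force: [5.2, -3.0, -0.6]
width: 0.0122
gripper_force: 59.1
time: 7.0
eef_pos: [0.4333, 0.0599, 0.0832]
tool_rot: [-3.141, -0.006, 0.02]
ft_force: [6.7, 1.1, -1.2]
width: 0.0122
gripper_force: 59.0
```

View pics/side2c.png

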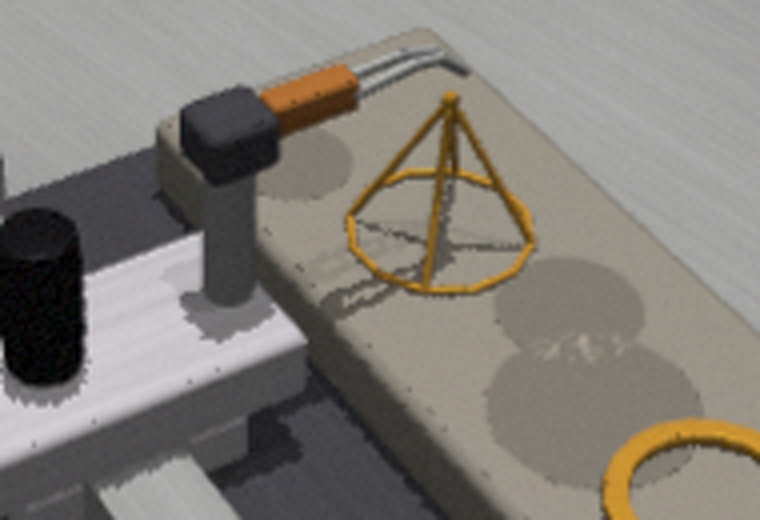

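View pics/top2c.png

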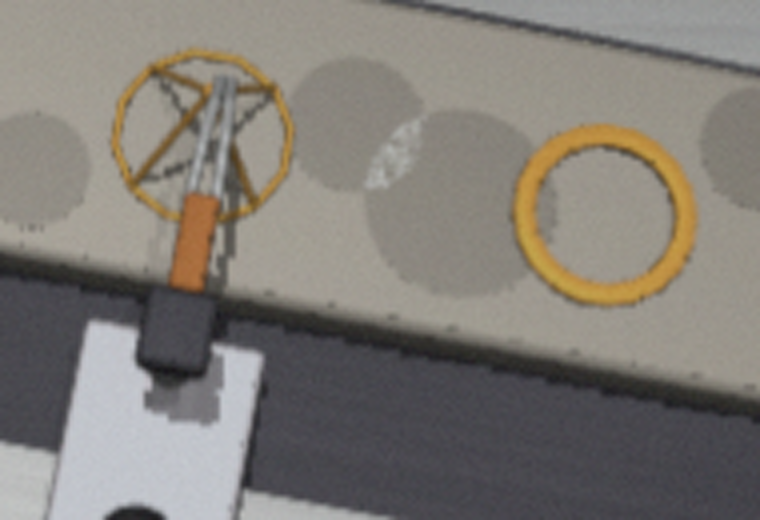

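Side crop: tip at about (366,207.5), apex (362.5,215). Top crop: tip at about (346,190), apex at (342.2,193). The tip is slightly to the right of the apex.

```bash
python3 - <<'E'
from geo import *
T,S=[pickle.load(open(n+'2.pkl','rb')) for n in('top','side')]
X,r=tri((T,S),((346,190),(366,207.5)));print(X*1e3,r)
a=np.array([695.0,24.2,0]);d=(X*1e3-a)
e=np.radians(-11.3);print('tip-apex ex',d[0]*np.cos(e)+d[1]*np.sin(e),'ey',-d[0]*np.sin(e)+d[1]*np.cos(e))
for f,q,p,z in((T,(342.2,193),(346,190),0),(S,(362.5,214.8),(366,207.5),0)):
    d=(onz(f,p,.11)-onz(f,q,.1))*1e3;print(d[0]*np.cos(e)+d[1]*np.sin(e),-d[0]*np.sin(e)+d[1]*np.cos(e))
E
python3 plan.py 496 -17.6 83 79.1
```

```text
[696.02949596  20.34742802 110.902272  ] 0.0001071816595196791
tip-apex ex 1.764435451350594 ey -3.5761627903224995
1.7205195041059653 -3.957204957684956
4.163695960052362 -0.40786343545546067
t 7.1 pos [433.2  59.9  83.2] yaw 1.1 shift [61.2 78.7  0.5] turn [  0.2  -0.3 -78. ]
```

```bash
python3 -m creep '[[10,[0.75,-3.4,0],[0,0,0]],[10,[0,0,0],[0,0,0]],[10,[0,0,0],[0,0,0]],[10,[0,0,0],[0,0,0]],[10,[0,0,0],[0,0,0]]]'
python3 -m creep '[[10,[0.44,8.36,0],[0,0,-6]],[10,[0.44,8.36,0],[0,0,-6]],[10,[0.44,8.36,0],[0,0,-6]],[10,[0.44,8.36,0],[0,0,-6]],[10,[0.44,8.36,0],[0,0,-6]],[10,[0.44,8.36,0],[0,0,-6]],[10,[0,0,0],[0,0,0]],[10,[0,0,0],[0,0,0]]]'
python3 - <<'E'
from cell import manip
import cv2,pickle,numpy as np
o=[]
for n in('side','top'):
    f=manip.grab_frame(n);pickle.dump(f,open(f'{n}3.pkl','wb'));c=f['color'][...,::-1]
    o.append(cv2.resize(c[190:290,250:450] if n=='side' else c[170:270,290:490],None,fx=3,fy=3,interpolation=cv2.INTER_CUBIC))
cv2.imwrite('pics/both3.png',np.vstack(o))
E
python3 plan.py 496 -17.6 83 79.1
```

```text
time: 7.6
eef_pos: [0.4339, 0.0632, 0.0832]
tool_rot: [-3.141, -0.005, 0.02]
ft_force: [6.3, -0.2, -1.6]
width: 0.0122
gripper_force: 59.0
time: 8.4
eef_pos: [0.4484, 0.0161, 0.083]
tool_rot: [3.14, -0.001, 0.648]
ft_force: [-1.1, -1.5, 7.1]
width: 0.0118
gripper_force: 60.0
t 8.5 pos [448.4  16.2  83. ] yaw 37.1 shift [17.5 55.6  0.1] turn [  0.1  -0.  -42. ]
```

View pics/both3.png

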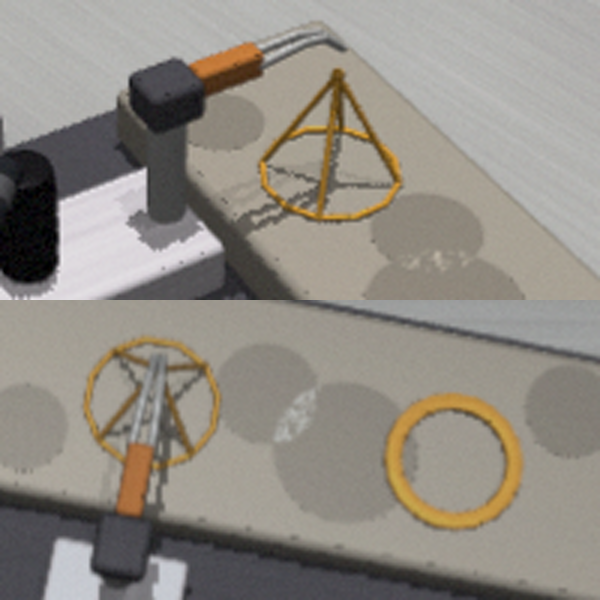

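The tip is now nearly over the apex: side about (364.7,205.7), top about (343,189.3). I'll evaluate that and then finish closing.

Run:
```python
from geo import *
T,S=[pickle.load(open(n+'3.pkl','rb')) for n in('top','side')]
X,r=tri((T,S),((343,189.3),(364.7,205.7)));print(X*1e3,r)
d=X*1e3-[695.5,24.5,0];e=np.radians(-11.3);print(d[0]*np.cos(e)+d[1]*np.sin(e),-d[0]*np.sin(e)+d[1]*np.cos(e))
```

```text
[697.09396507  23.9143405  111.00970531] 0.00034653878183748025
1.6778232316072221 -0.2619749843649412
```

```bash
python3 -m creep '[[10,[0.44,8.36,0],[0,0,-6]],[10,[0.44,8.36,0],[0,0,-6]],[10,[0.44,8.36,0],[0,0,-6]],[10,[0.44,8.36,0],[0,0,-6]],[10,[0.44,8.36,0],[0,0,-6]],[10,[0.44,8.36,0],[0,0,-6]],[10,[0,0,0],[0,0,0]]]'
python3 -m creep '[[10,[0.44,8.36,0],[0,0,-6]],[10,[0,2,0],[0,0,0]],[10,[0,0,0],[0,0,0]],[10,[0,0,0],[0,0,0]]]'
python3 - <<'E'
from cell import manip
import cv2,pickle,numpy as np
o=[]
for n in('side','top'):
    f=manip.grab_frame(n);pickle.dump(f,open(f'{n}4.pkl','wb'));c=f['color'][...,::-1]
    o.append(cv2.resize(c[190:290,250:450] if n=='side' else c[170:270,290:490],None,fx=3,fy=3,interpolation=cv2.INTER_CUBIC))
cv2.imwrite('pics/both4.png',np.vstack(o))
E
python3 plan.py 496 -17.6 83 79.1
```

```text
time: 9.2
eef_pos: [0.4893, -0.013, 0.0831]
tool_rot: [3.14, 0.001, 1.28]
ft_force: [-3.8, -7.3, 8.4]
width: 0.0118
gripper_force: 60.2
time: 9.6
eef_pos: [0.4985, -0.0155, 0.0831]
tool_rot: [3.141, 0.002, 1.382]
ft_force: [-5.5, -9.6, 8.3]
width: 0.0119
gripper_force: 60.3
t 9.7 pos [498.5 -15.5  83.1] yaw 79.2 shift [-2.5 -2.1  0.1] turn [0.  0.1 0.1]
```

View pics/both4.png

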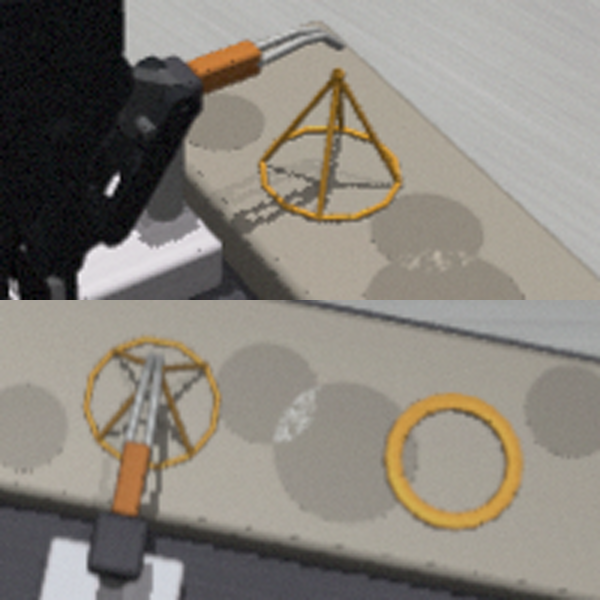

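Tip still above the apex: side (342,46), top crop (156,356). I'll press the lever a little further to confirm it's against its stop.

```bash
python3 -m creep '[[10,[0,2,0],[0,0,0]],[10,[0,2,0],[0,0,0]],[10,[0,0,0],[0,0,0]],[10,[0,0,0],[0,0,0]]]'
```

```text
time: 10.1
eef_pos: [0.5, -0.0159, 0.0829]
tool_rot: [-3.137, 0.002, 1.382]
ft_force: [-15.9, -9.9, 18.7]
width: 0.0116
gripper_force: 61.4
```

```bash
python3 -m creep '[[40,[0,0,0],[0,0,0]],[40,[0,0,0],[0,0,0]],[40,[0,0,0],[0,0,0]],[40,[0,0,0],[0,0,0]],[40,[0,0,0],[0,0,0]]]'
python3 -m creep '[[40,[0,-2,-20],[0,0,0]],[40,[0,0,-30],[0,0,0]],[40,[0,0,-40],[0,0,0]],[40,[0,0,-40],[0,0,0]],[40,[-45,0,0],[0,0,0]],[40,[-45,0,0],[0,0,0]],[40,[-45,0,0],[0,0,0]],[40,[-45,0,0],[0,0,0]]]'
python3 -m creep '[[40,[-45,0,0],[0,0,0]],[40,[-45,0,0],[0,0,0]],[40,[-45,0,0],[0,0,0]],[40,[-45,0,0],[0,0,0]],[40,[-30,0,0],[0,0,0]],[40,[0,0,0],[0,0,0]]]'
python3 - <<'E'
from cell import manip
import cv2,pickle,numpy as np
o=[]
for n in('side','top'):
    f=manip.grab_frame(n);pickle.dump(f,open(f'{n}5.pkl','wb'));c=f['color'][...,::-1]
    o.append(cv2.resize(c[190:390,210:470] if n=='side' else c[170:370,250:510],None,fx=1.5,fy=1.5,interpolation=cv2.INTER_CUBIC))
cv2.imwrite('pics/both5.png',cv2.resize(np.hstack(o),None,fx=1,fy=1))
E
```

```text
time: 10.6
eef_pos: [0.5026, -0.0149, 0.0822]
tool_rot: [3.141, -0.0, 1.381]
ft_force: [-0.7, 0.1, -0.3]
width: 0.0402
gripper_force: 0.0
time: 11.4
eef_pos: [0.4659, -0.1929, 0.2124]
tool_rot: [3.141, 0.0, 1.381]
ft_force: [0.2, 0.2, -0.4]
width: 0.0399
gripper_force: 0.0
time: 12.0
eef_pos: [0.4257, -0.4007, 0.2118]
tool_rot: [3.142, 0.001, 1.377]
ft_force: [-0.7, 0.5, 0.8]
width: 0.0405
gripper_force: 0.0
```

View pics/both5.png

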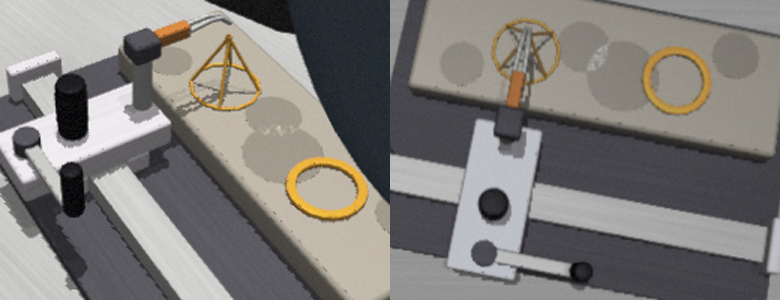

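Everything is in place and the lever is home: pivot (484,253), knob (583,271) in the right panel, with the tip over the apex. One numeric check before I hand in.

Run:
```python
from geo import *
T,S=[pickle.load(open(n+'5.pkl','rb')) for n in('top','side')]
e=np.radians(-11.3);M=np.array([[np.cos(e),np.sin(e)],[-np.sin(e),np.cos(e)]])
X,r=tri((T,S),((341.3,188.9),(363.3,203.5)));print('tip-apex',M@(X*1e3-[695.5,24.5,0])[:2],r)
k,_=tri((T,S),((378.7,350.7),(259,304)));p=onz(T,(318.7,305.3),.11);v=onz(T,(312.7,338.7),.0735)
print('knob-piv',M@(k-v)[:2]*1e3,'post shift',M@(p-[.5376,-.0289,0])[:2]*1e3)
k=onz(T,(378.7,350.7),.11);print(M@(k-v)[:2]*1e3, M@(k-p)[:2]*1e3)
```

```text
tip-apex [1.00555079 1.90684638] 0.000271309993545767
knob-piv [  0.72468991 -79.54335547] post shift [-0.30704503 84.84611385]
[  0.45142071 -79.1103112 ] [-38.79550223 -79.57459553]
```

```bash
python3 -c "
from cell import manip
print(manip.close_job())"
```

```text
the job is handed in; nothing more can be done
None
```

I've handed in the job: the carriage is locked with the tweezer tip about 2 mm from the cone's apex (limit 7 mm), the lever is fully home, and the cone and ring look undisturbed in the pictures; the hand-in returned no verdict.

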